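# Dock the ward speaker and turn its recessed volume knob off

## Robot

A 6-joint arm with a two-finger parallel gripper is mounted at the origin on the work surface. World frame = base frame: x ahead of the robot, y to its left, z up, the work surface at z = 0. Lengths are in m, angles in rad, forces in N, time in s.
With the tool pointing down it reaches from about 0.35 to 0.975 m from the base axis. Payload 4.9 kg.
Tool frame: the origin (TCP) lies on the centre line of the jaws, within the pads' length; the fingertips stand ctrl.nose_length ahead of it and the grasp point (between the pads) lies 2 mm behind it (ctrl.nose_length is the distance from the TCP to the fingertips, in m); z points along the fingers, y is the direction in which the jaws open and shut (so a half turn about z gives the same grasp; the last joint's range is limited). The gripper opens to 85 mm and grips with 20 to 120 N. Pads are 22 mm wide; open, the fingers measure 114 mm over their backs; the gripper's body (76 mm by 85 mm) begins 54 mm behind the grasp point. The pads swing forward as they close: fully open they stand 13 mm farther back than shut.
Start: joints at [1.211, 0.053, 1.613, -0, 1.476, -0.119], TCP at [0.149, 0.607, 0.248] pointing down, gripper open.
Joint ranges: [-3.01, 3.01], [-1.01, 2.22], [0.06, 2.58], [-1.02, 4.17], [0.09, 2.62], [-3.14, 3.14]. Speed limits (rad/s): [2.57, 2.57, 3.14, 3.14, 3.14, 3.14].

## Interface

Orientations are given as a rotation vector (axis times angle).
In Python, from station import sensors, get_image, order, ctrl gives the robot as it stands.
- The arm moves only by the tool move_arm, never from a script. Its argument "increments" is a list of rows, each a list of 5 numbers: the shift along the tool's x, y, z in cm, then the turn about the tool's z in degrees, then the finger opening in cm, from 0 to 8.54. In form: [[dx, dy, dz, twist, gripper], ...]. A call has 1 to 5 rows; each row is the pose to reach, as a shift and turn from the pose commanded when the call began, along the tool's axes at that moment; what a row does not reach only later rows make up. A row lasts 1/8 s, in which the tool goes at most 62.5 mm and 10.7 degrees, less where a joint would pass 70% of its speed; a pose out of reach is approached as far as the arm can. A call with a gripper value outside its range is refused whole. The fingers move at their own pace and stop on an object; "newtons" is the grip in N (left out, the last holds). Time passes only in rows, so rows that repeat a pose let the fingers close. It gives the time, the measured TCP pose, the force and the opening at its end, in the units of the state.
- sensors.get_obs(): the state, without advancing time (a new reading comes with each control period).
- get_image(name): name is "scene" or "top" or "wrist"; returns a dict with "image" (480x640x3 uint8, red, green, blue), "K" (3x3 intrinsics, pixels), "R" (3x3) and "t" (3): a world point X has camera coordinates R X + t. Camera axes: x right, y down, z forward; pixel columns grow to the right and rows downward; lengths in m; the calibration is good to about 2 mm. A picture is of the moment at which its call begins. There is no depth.
- order.finish_job(): hands the job in, once; it reports no verdict.
The state is a dict: "t": time; "q": joint angles; "dq": joint speeds; "effort": joint torques, N m; "tool_pos": TCP position; "tool_rot": TCP orientation; "contact_force": force on the tool from outside, world axes, zero at the start; "wrist_torque": the same for the moment, N m; "opening": finger opening in m.
Only numpy, scipy, OpenCV 4.12 (cv2) and the standard library are available. Lean on these libraries where they do the work, as an engineer would, in place of code of your own. Each camera call takes 0.05 s, during which the arm holds its last target.

## Task

The nurses' desk goes quiet for the night: lift the white portable speaker by its handle, set it down gently in its empty black-walled dock so that it lies flat inside the walls, and let go. Then, with the speaker in the dock, turn the black knob in its recess anticlockwise all the way to the off stop, in as many grips as it takes. Leave the speaker in the dock and everything else on the desk where it stands.

Things in the scene. Friction and masses are not known exactly. Their poses are not given: they have to be found in the camera images.
- speaker: White portable speaker, loose, 0.35 to 0.65 kg: a case 200 (x) x 110 (y) x 50 mm (z). Origin: centre of its underside; x along the length, z up. The -x half holds the round knob recess (88 mm across, 28 mm deep, floor 22 mm above the underside, axis at x = -48 mm, y = 0); a black handle crosses the top near the middle; the +x half is a flat black-striped grille. It starts standing flat on the desk. Either way round fits the dock.
- speaker_handle (a point): Grip point of the speaker's handle, close above its centre of mass, at (16, 0, 74) mm in the speaker's frame. The handle is a rigid bar along the speaker's y, 92 mm long, 14 mm thick (along x), from 68 to 84 mm above the underside, on two posts at its ends (y = -40 and 40 mm) that stand on the case's top; under the bar there are 18 mm of air. Pinch it across x from above.
- volume_grip (a point): Grip point on the knob's axis, 54.5 mm above the speaker's underside. The knob is a black bar 40 mm long, 14 mm thick, 32 mm tall, its top 61.5 mm above the underside (11.5 mm above the case's top), over a round skirt of 42 mm diameter whose top is 31.5 mm above the underside. It turns freely of the recess walls; fingers go down into the recess on both sides of the bar.
- volume (a joint): Knob angle, rad, 0 to 4.7, rigid stops at both ends; 0 is off. It grows clockwise seen from above, so off is reached by turning anticlockwise. At 0 the bar lies along the speaker's x and its white pointer line points to -x (to the large red dot on the rim); at value q the bar is turned clockwise by q from there. Starts between 1.8 and 2.6. Dry friction of 0.05 N m; it stays where it is left.
- dock: Fixed dock on the desk, a shallow tray 222 (x) x 132 (y) mm, grey floor 6 mm thick, black walls 6 mm thick with tops 20 mm above the desk. Origin: centre of its underside; x along its length, z up. Inside 210 x 120 mm: 5 mm of play round the speaker on every side.
- dock_in (a point): Centre of the dock's inner floor, 6 mm above the desk; axes as the dock's. The docked speaker's underside lies at this height.
- stapler: Bystander: red and black stapler, 150 x 36 x 43 mm, between speaker and dock. Origin under its centre.
- mug: Bystander: white mug, 80 mm across, 90 mm tall. Origin under its centre.
- gel: Bystander: clear hand-gel bottle, 64 mm across, 150 mm tall. Origin under its centre.
- mouse: Bystander: black computer mouse, about 105 x 60 x 32 mm. Origin under its centre.
- pencup: Bystander: dark pen cup, 76 mm across, pens up to 145 mm. Origin under its centre.
Things that resemble listed ones, but are neither listed nor needed, are in the scene too. Of the things shaped like the speaker, the white one is meant.

How it is judged:
By the outcome, as a careful person would: the job done as asked, in the order asked, and still so for the second after the job is handed in, with the robot touching nothing.
It also fails if it takes over 67 s, if anything falls off the work surface, if the arm or the gripper's body presses on something with over 40 N, if the wrist force passes 120 N, or if a joint passes its speed limit or range.

## Working session

There is one attempt and no reset: what is moved stays moved. The work goes in short steps, Python scripts to look and compute and a tool call to move; the robot and the scene stay as the last step left them, time stands still between calls to the robot, and variables do not carry over. Pictures are saved under pics/ and viewed, and the job is handed in when it is done.

Besides the shell and the picture viewer there is one more tool, called as a command line: name --pt "numbers of a row" for each row, then --argument value for the rest. move_arm: Moves the arm, as the interface text tells. Its arguments: {"type":"object","properties":{"increments":{"type":"array"},"newtons":{"type":"number"}},"required":["increments"]}

```bash
mkdir -p pics; ls
python3 - <<'E'
from station import sensors,get_image,order,ctrl
import cv2
o=sensors.get_obs(); print(o); print(ctrl.nose_length)
for n in("scene","top","wrist"):
    d=get_image(n); cv2.imwrite(f"pics/{n}0.png",d["image"][:,:,::-1]); print(n,d["K"].tolist(),d["R"].tolist(),d["t"].tolist())
E
```

```text
pics
{'t': 0.0, 'q': array([ 1.21103084e+00,  5.33783714e-02,  1.61432035e+00, -2.41501714e-06,
        1.47595777e+00, -1.19008018e-01]), 'dq': array([-0.00116123, -0.00096043,  0.00013151, -0.0003281 , -0.00100977,
       -0.00218863]), 'effort': array([-8.97542814e-04, -3.93701792e+01, -3.70173562e+01, -2.12835416e-04,
        7.50994252e-03,  6.25903382e-06]), 'tool_pos': array([0.14882052, 0.60641792, 0.24703389]), 'tool_rot': array([-0.37720921, -3.11837264,  0.00314983]), 'contact_force': array([ 0.10110902,  0.35497875, -0.19971057]), 'wrist_torque': array([-0.00108342,  0.02794487, -0.00078972]), 'opening': 0.08537492480950287}
0.017
scene [[550.5807634384864, 0.0, 321.05635947489606], [0.0, 550.5807634384864, 250.40497539140537], [0.0, 0.0, 1.0]] [[0.4226625012945527, 0.9062773719832969, -0.0042112979568151715], [0.5668234023110315, -0.2679706821120355, -0.7790397577280361], [-0.7071546086903338, 0.3268838303732065, -0.626960382200153]] [-0.21453801098657435, -0.20793439060487953, 1.95875473815901]
top [[539.5464979439295, 0.0, 326.5066593130991], [0.0, 539.5464979439295, 243.5665759933244], [0.0, 0.0, 1.0]] [[-0.025912833814911274, -0.999637434765009, 0.0073160139497379], [-0.986546392496061, 0.024390408580393385, -0.16165185870347865], [0.16141480878992714, -0.011406444920019571, -0.9868207296756577]] [-4.1906530745687716e-05, 0.4875077822805215, 1.4441242327616568]
wrist [[366.26241927982284, 0.0, 327.6403835753986], [0.0, 366.26241927982284, 247.90704783714773], [0.0, 0.0, 1.0]] [[0.23904480559841762, 0.9710063158783142, -0.0020773639156240393], [0.936449225891319, -0.22997071070039332, 0.26490813416636577], [0.2567497385470216, -0.06527025926391919, -0.9642714166725345]] [-0.6249427140652661, -0.03412026074609065, 0.3787420548218931]
```

View pics/scene0.png

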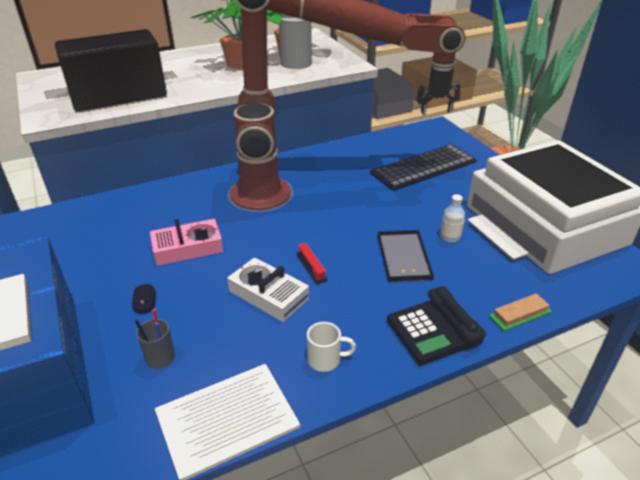

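View pics/top0.png

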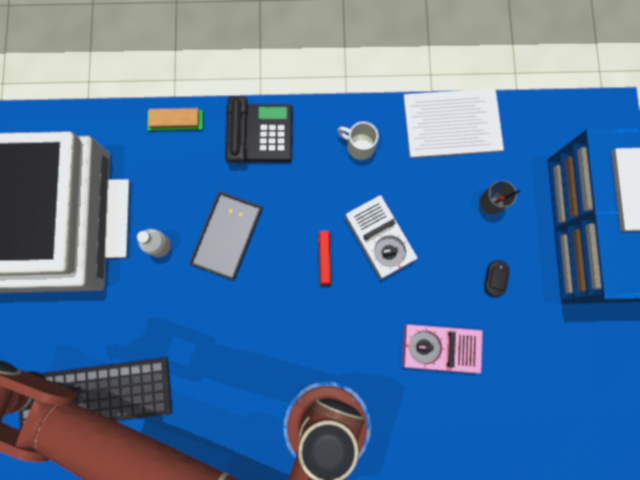

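View pics/wrist0.png

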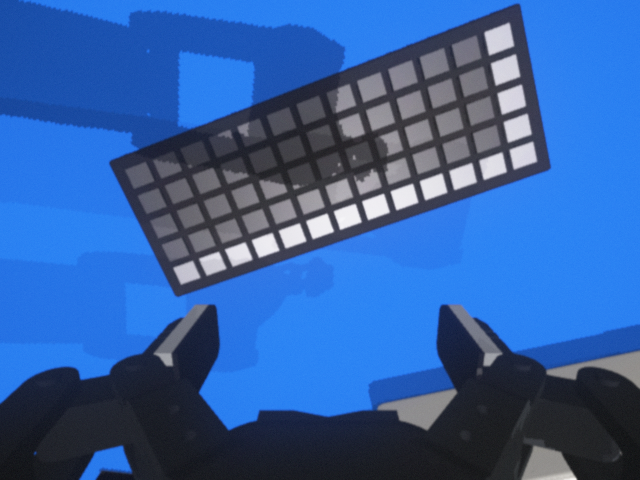

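The scene shows the white speaker at top-view pixel (381,237), the stapler at (324,257), and the grey-floored dock at (227,236). The pink speaker at (443,349) is the decoy. I'll enlarge crops to measure.

Run:
```python
import cv2
im=cv2.imread("pics/top0.png")
a=cv2.resize(im[185:290,330:435],None,fx=5.6,fy=5.6,interpolation=cv2.INTER_CUBIC)
b=cv2.resize(im[185:285,180:280],None,fx=5.6,fy=5.6,interpolation=cv2.INTER_CUBIC)
cv2.imwrite("pics/c1.png",a);cv2.imwrite("pics/c2.png",b)
im=cv2.imread("pics/scene0.png")
cv2.imwrite("pics/c3.png",cv2.resize(im[220:325,220:440],None,fx=3.6,fy=3.6,interpolation=cv2.INTER_CUBIC))
```

```text
(no output)
```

View pics/c1.png

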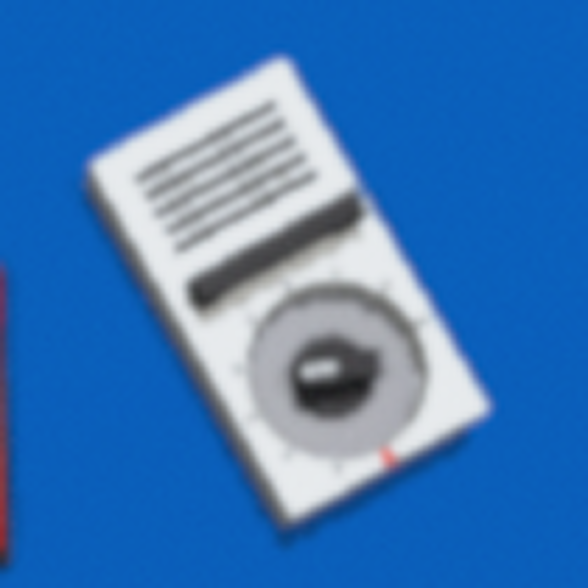

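View pics/c2.png

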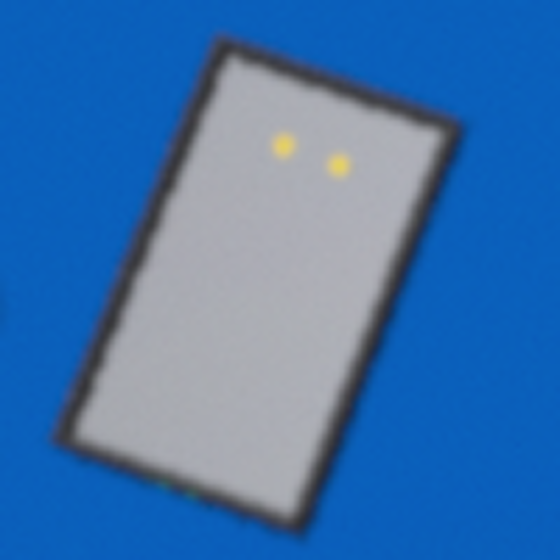

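View pics/c3.png

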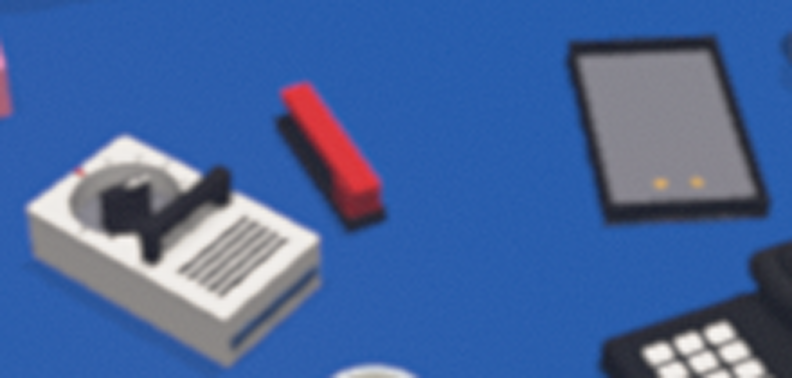

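```bash
cat > h.py <<'E'
import numpy as np, cv2
from scipy.optimize import least_squares
from scipy.spatial.transform import Rotation as Ro
C={"top":dict(K=np.array([[539.5464979439295,0,326.5066593130991],[0,539.5464979439295,243.5665759933244],[0,0,1]]),R=np.array([[-0.025912833814911274,-0.999637434765009,0.0073160139497379],[-0.986546392496061,0.024390408580393385,-0.16165185870347865],[0.16141480878992714,-0.011406444920019571,-0.9868207296756577]]),t=np.array([-4.19e-05,0.4875077822805215,1.4441242327616568])),
"scene":dict(K=np.array([[550.5807634384864,0,321.05635947489606],[0,550.5807634384864,250.40497539140537],[0,0,1]]),R=np.array([[0.4226625012945527,0.9062773719832969,-0.0042112979568151715],[0.5668234023110315,-0.2679706821120355,-0.7790397577280361],[-0.7071546086903338,0.3268838303732065,-0.626960382200153]]),t=np.array([-0.21453801098657435,-0.20793439060487953,1.95875473815901]))}
def proj(c,X):
    p=c["K"]@(c["R"]@np.asarray(X,float)+c["t"]); return p[:2]/p[2]
def back(c,uv,z):
    d=c["R"].T@np.linalg.inv(c["K"])@np.array([uv[0],uv[1],1.]); o=-c["R"].T@c["t"]
    return o+d*(z-o[2])/d[2]
def fit(obs,x0,z0=0):  # obs: list (cam, uv, local xyz)
    def f(p):
        r=[]
        for c,uv,l in obs:
            R=Ro.from_euler('z',p[2]).as_matrix()
            r+=list(proj(c,R@np.array(l)+[p[0],p[1],z0])-uv)
        return np.array(r)
    s=least_squares(f,x0); return s.x,s.fun.reshape(-1,2)
E
python3 - <<'E'
from h import *
T=C["top"];S=C["scene"]
def t1(x,y):return (330+(x+.5)/5.6-.5,185+(y+.5)/5.6-.5)
def t2(x,y):return (180+(x+.5)/5.6-.5,185+(y+.5)/5.6-.5)
def s3(x,y):return (220+(x+.5)/3.6-.5,220+(y+.5)/3.6-.5)
A=lambda *p:p
# speaker +x = grille end; seen in top: up-left. top image up=+x world, right=-y. 
g=[(285,57),(90,160),(287,520),(490,408)]
for p in g: print(back(T,t1(*p),.05))
# local: right of +x (image right) is -y
loc=[(.1,-.055,.05),(.1,.055,.05),(-.1,.055,.05),(-.1,-.055,.05)]
ob=[(T,np.array(t1(*p)),l) for p,l in zip(g,loc)]
ob+=[(T,np.array(t1(200,292)),(.016,.043,.084)),(T,np.array(t1(355,207)),(.016,-.043,.084))]
print("top",*fit(ob,[.6,-.1,.4]))
gs=[(125,137),(30,208),(228,315),(320,240)]
ls=[(-.1,.055,.05),(-.1,-.055,.05),(.1,-.055,.05),(.1,.055,.05)]
os_=[(S,np.array(s3(*p)),l) for p,l in zip(gs,ls)]
print("scene",*fit(os_,[.6,-.1,.4])); print("both",fit(ob+os_,[.6,-.1,.4])[0])
d=[(222,40),(462,123),(300,530),(60,440)]
ld=[(.111,.066,.02),(.111,-.066,.02),(-.111,-.066,.02),(-.111,.066,.02)]
od=[(T,np.array(t2(*p)),l) for p,l in zip(d,ld)]
print("dock",*fit(od,[.6,.2,-.3]))
x=fit(od,[.6,.2,-.3])[0]
# stapler
for p in [(324,230),(324,285)]: print("stap",back(T,p,.043))
for l in ld: 
    R=Ro.from_euler('z',x[2]).as_matrix(); print((proj(S,R@np.array(l)+[x[0],x[1],0])-220)*3.6)
k=Ro.from_rotvec([-0.37720921,-3.11837264,0.00314983]).as_matrix();print(k)
E
```

```text
[ 0.61907581 -0.16549579  0.05      ]
[ 0.5692673  -0.06725631  0.05      ]
[ 0.38919737 -0.15677989  0.05      ]
[ 0.44128478 -0.25782219  0.05      ]
top [ 0.50361911 -0.16165262  0.47214552] [[-0.101533    0.4876643 ]
 [-0.00560148  0.56889038]
 [ 0.50021486 -0.14108413]
 [-0.59237642  0.63829275]
 [-0.02328039 -0.83459274]
 [ 0.21472567 -0.66934233]]
scene [ 0.50937936 -0.1618966   0.48576612] [[ 0.22269365 -0.38046806]
 [-0.3048094   0.09398918]
 [-0.22832812  1.06509959]
 [ 0.32860787 -0.96316809]]
both [ 0.50503966 -0.16149137  0.4776413 ]
dock [ 0.52251193  0.26624917 -0.37450619] [[-0.1036771  -1.17920532]
 [ 0.63413314 -0.3737529 ]
 [ 0.54710194  0.84550305]
 [-1.06806307  0.61428982]]
stap [ 0.52483771 -0.00642369  0.043     ]
stap [ 0.37324565 -0.00260801  0.043     ]
[765.45176841 194.70513264]
[601.12544839 202.01777043]
[562.09715105  35.31394496]
[710.37351557  29.29312824]
[[-9.71157610e-01  2.38437355e-01 -7.24333683e-04]
 [ 2.38438331e-01  9.71155717e-01 -1.93255542e-03]
 [ 2.42647395e-04 -2.04952482e-03 -9.99997870e-01]]
```

move_arm --pt "-18 -21.7 0 0 8.5" --pt "-18 -21.7 0 0 8.5" --pt "-18 -21.7 0 0 8.5" --pt "-18 -21.7 0 0 8.5" --pt "-18 -21.7 0 0 8.5"

```text
t: 0.78
tool_pos: [0.2727, 0.351, 0.2479]
tool_rot: [0.38, 3.118, -0.0]
contact_force: [0.2, 0.5, -0.4]
opening: 0.085
```

move_arm --pt "-18 -21.7 0 0 8.5" --pt "-18 -21.7 0 0 8.5" --pt "-18 -21.7 0 0 8.5" --pt "-18 -21.7 0 0 8.5" --pt "-18 -21.7 0 0 8.5"

```text
t: 1.4
tool_pos: [0.3957, 0.0971, 0.2482]
tool_rot: [0.383, 3.118, -0.0]
contact_force: [0.2, 0.2, -0.9]
opening: 0.085
```

move_arm --pt "-17.6 -21.4 0 9.8 5" --pt "-17.6 -21.4 0 19.6 5" --pt "-17.6 -21.4 0 29.4 5" --pt "-17.6 -21.4 0 39.2 5" --pt "-17.6 -21.4 0 48.9 5"

```text
t: 2.02
tool_pos: [0.5155, -0.1531, 0.2477]
tool_rot: [-1.646, -2.675, 0.001]
contact_force: [-0.8, 0.3, -0.3]
opening: 0.0501
```

move_arm --pt "0 0 0 0 5" --pt "0 0 0 0 5"

```text
t: 2.28
tool_pos: [0.5146, -0.1494, 0.2479]
tool_rot: [-1.631, -2.684, -0.0]
contact_force: [-0.1, 0.4, 0.2]
opening: 0.0497
```

```bash
cat > snap.py <<'E'
import sys,cv2,pickle
from station import sensors,get_image
for a in sys.argv[1:]:
    n,f=a.split(":"); d=get_image(n); pickle.dump(d,open(f"pics/{f}.pkl","wb")); cv2.imwrite(f"pics/{f}.png",d["image"][:,:,::-1])
o=sensors.get_obs(); print(o["t"],o["tool_pos"],o["tool_rot"],o["q"].round(3),o["contact_force"].round(2),o["opening"])
E
python3 snap.py wrist:w1
```

```text
2.325 [ 0.51462802 -0.14911567  0.24810307] [-1.63070753e+00 -2.68450563e+00 -2.84327453e-04] [-0.421 -0.161  1.819  0.     1.485 -0.9  ] [-0.57 -0.16 -1.34] 0.05008955647433835
```

View pics/w1.png

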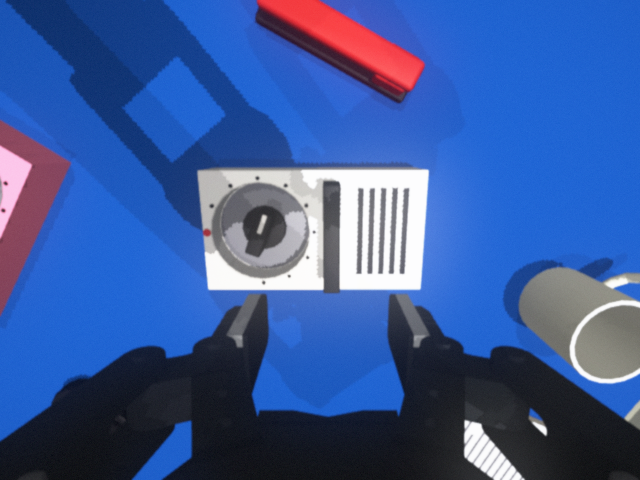

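The wrist view is clear. The speaker's top corners are at (197,171), (428,170), (421,289) and (208,290), the handle bar is centred near column 332, and the knob pointer points up and slightly right, so q is about 1.95.

Run:
```python
from h import *
import pickle
d=pickle.load(open("pics/w1.pkl","rb"))
W=dict(K=d["K"],R=d["R"],t=d["t"])
print(-W["R"].T@W["t"])
im=d["image"]
cv2.imwrite("pics/w1c.png",cv2.resize(im[150:310,180:450,::-1],None,fx=2.9,fy=2.9,interpolation=cv2.INTER_CUBIC))
pts=[(197,171),(428.5,169.5),(421.5,289.5),(208,290.5)]
# which signs? image right=+x, up=+y
loc=[(-.1,.055,.05),(.1,.055,.05),(.1,-.055,.05),(-.1,-.055,.05)]
o=[(W,np.array(p),l) for p,l in zip(pts,loc)]
o2=o+[(W,np.array((331.5,181)),(.016,.046,.084)),(W,np.array((332.5,291.5)),(.016,-.046,.084))]
for q in(o,o2):
  x,r=fit(q,[.5,-.16,.47]);print(x,np.degrees(x[2]),r.round(1).tolist())
  print("handle",x[0]+.016*np.cos(x[2]),x[1]+.016*np.sin(x[2]))
```

```text
[ 0.48412263 -0.0889554   0.37374833]
[ 0.50697461 -0.16086577  0.48412501] 27.73831956123148 [[0.4, 0.4], [-0.3, 0.5], [-1.1, -0.7], [1.0, -0.6]]
handle 0.5211359296717413 -0.15341882422779488
[ 0.50655513 -0.15989166  0.48580702] 27.834691992039506 [[0.3, -0.6], [-0.2, -0.9], [-0.8, -1.9], [1.1, -1.5], [0.1, 2.5], [-0.4, 1.6]]
handle 0.5207039012804565 -0.1524209060498081
```

View pics/w1c.png

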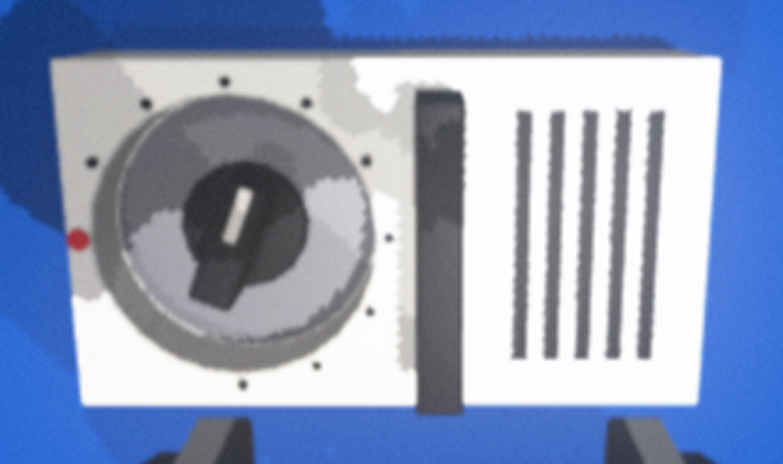

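move_arm --pt "-0.65 0.4 2 -0.3 4" --pt "-0.65 0.4 8 -0.3 4" --pt "-0.65 0.4 12 -0.3 4" --pt "-0.65 0.4 15 -0.3 4" --pt "-0.65 0.4 15 -0.3 4"

```text
t: 2.95
tool_pos: [0.5188, -0.1522, 0.094]
tool_rot: [-1.621, -2.682, 0.001]
contact_force: [-0.7, -0.2, 0.3]
opening: 0.0399
```

```bash
python3 snap.py wrist:w2 scene:s2
```

```text
3.05 [ 0.52172191 -0.15375344  0.0984335 ] [1.62591698e+00 2.68806055e+00 2.51878052e-05] [-0.423  0.003  1.926  0.     1.213 -0.906] [ 1.02 -0.29  0.57] 0.04012199637593582
```

View pics/w2.png

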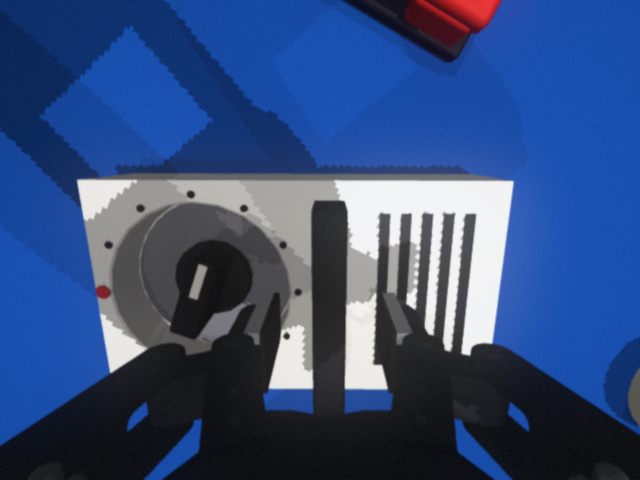

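The handle (column 330) lies midway between the fingertips (about 278 and 382). Next I lower and pinch.

move_arm --pt "0 0 1.5 0 4" --pt "0 0 2.5 0 4" --pt "0 0 2.5 0 4" --pt "0 0 2.5 0 2.5" --pt "0 0 2.5 0 1.0" --newtons 50

```text
t: 3.68
tool_pos: [0.5218, -0.1545, 0.0739]
tool_rot: [1.627, 2.687, -0.001]
contact_force: [0.5, -2.0, -0.2]
opening: 0.0134
```

move_arm --pt "0 0 0 0 0.8" --pt "0 0 0 0 0.8" --pt "0 0 0 0 0.8"

```text
t: 4.05
tool_pos: [0.5218, -0.1545, 0.0739]
tool_rot: [1.627, 2.687, -0.001]
contact_force: [-2.8, -1.1, 4.4]
opening: 0.0133
```

```bash
python3 snap.py wrist:w3
```

```text
4.1 [ 0.52179841 -0.15450589  0.07390359] [ 1.62692482e+00  2.68662383e+00 -7.23629908e-04] [-4.240e-01  3.700e-02  1.938e+00 -1.000e-03  1.166e+00 -9.060e-01] [-2.12 -2.95  5.7 ] 0.012946583705122564
```

View pics/w3.png

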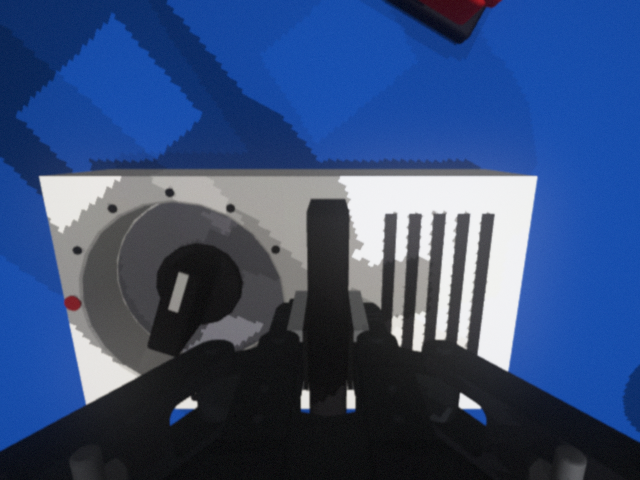

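Pinched, with the handle between the pads. Lifting now.

move_arm --pt "0 0 -0.5 0 0.8" --pt "0 0 -2 0 0.8" --pt "0 0 -5 0 0.8" --pt "0 0 -8 0 0.8" --pt "0 0 -11 0 0.8"

```text
t: 4.72
tool_pos: [0.521, -0.1536, 0.1838]
tool_rot: [-1.627, -2.686, -0.001]
contact_force: [0.9, 0.7, -6.4]
opening: 0.0133
```

move_arm --pt "0 0 -2 0 0.8" --pt "0 0 -2 0 0.8" --pt "0 0 -2 0 0.8"

```text
t: 5.1
tool_pos: [0.5207, -0.1537, 0.2016]
tool_rot: [-1.626, -2.685, 0.0]
contact_force: [-0.8, -0.3, -7.6]
opening: 0.0128
```

```bash
python3 snap.py wrist:w4 scene:s4
```

```text
5.2 [ 0.52057341 -0.15365189  0.20113403] [-1.62551707e+00 -2.68411583e+00  6.13887172e-04] [-0.424 -0.108  1.85   0.     1.403 -0.906] [-0.15  0.08 -7.05] 0.013058597698705838
```

View pics/w4.png

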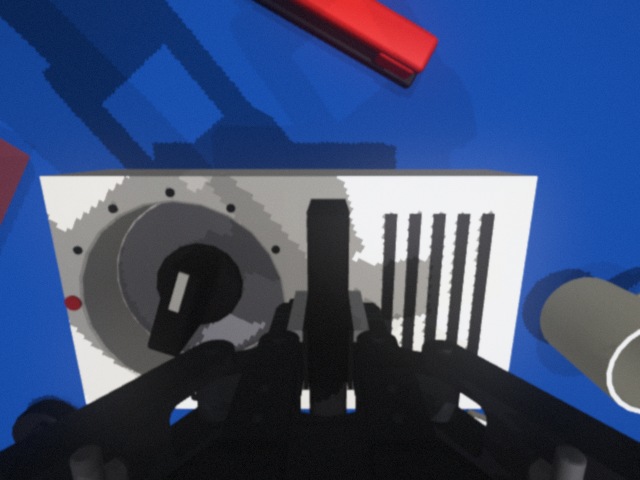

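View pics/s4.png

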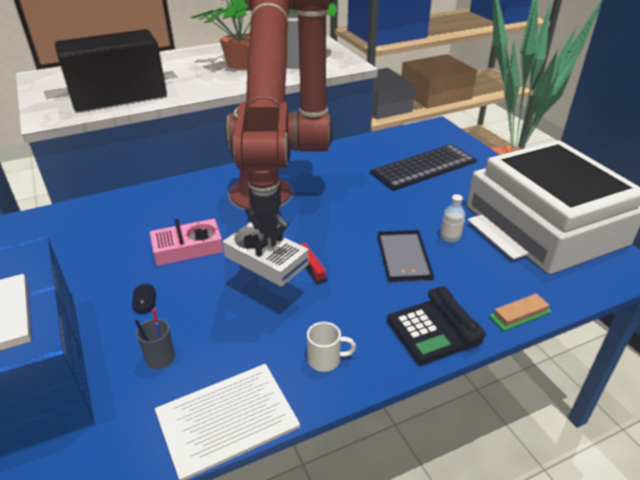

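The speaker hangs level with no slip (load about 7 N). I'll move to a raised look-out short of the dock, already turned to the dock's yaw.

move_arm --pt "2 0.6 -2.5 0 0.8" --pt "5 1.4 -5.5 0 0.8" --pt "8 2.2 -8.5 0 0.8" --pt "10.8 3 -11 0 0.8" --pt "13.4 3.8 -13.7 0 0.8"

```text
t: 5.82
tool_pos: [0.4924, -0.0167, 0.3395]
tool_rot: [-1.626, -2.685, 0.001]
contact_force: [0.7, 0.3, -5.9]
opening: 0.0131
```

move_arm --pt "3 1 -3 9.8 0.8" --pt "6 2 -6 19.6 0.8" --pt "9 2.8 -9 29.4 0.8" --pt "11.5 3.4 -11.5 39.2 0.8" --pt "13.4 3.8 -13.7 49.2 0.8"

```text
t: 6.45
tool_pos: [0.4644, 0.1196, 0.477]
tool_rot: [-2.602, -1.759, 0.002]
contact_force: [0.9, 0.1, -5.7]
opening: 0.0135
```

move_arm --pt "0 0 0 0 0.8" --pt "0 0 0 0 0.8" --pt "0 0 0 0 0.8"

```text
t: 6.82
tool_pos: [0.4648, 0.118, 0.4754]
tool_rot: [-2.597, -1.765, 0.004]
contact_force: [0.0, -0.1, -7.1]
opening: 0.0133
```

```bash
python3 snap.py wrist:w5 top:t5
```

```text
6.925 [0.46477696 0.1180451  0.47597654] [-2.59802695 -1.7646414   0.0030748 ] [ 0.093 -0.323  1.582 -0.     1.885  0.471] [ 0.57  0.53 -6.5 ] 0.012879497272413882
```

View pics/w5.png

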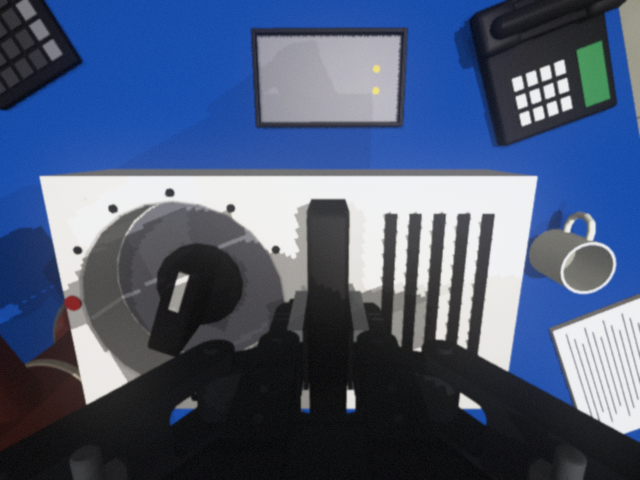

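The whole dock is visible, with outer corners near (251,29), (408,29), (404,126) and (257,128). I'll enlarge it and the speaker's corners.

Run:
```python
import cv2
im=cv2.imread("pics/w5.png")
cv2.imwrite("pics/w5c.png",cv2.resize(im[15:140,240:420],None,fx=4.4,fy=4.4,interpolation=cv2.INTER_CUBIC))
```

```text
(no output)
```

View pics/w5c.png

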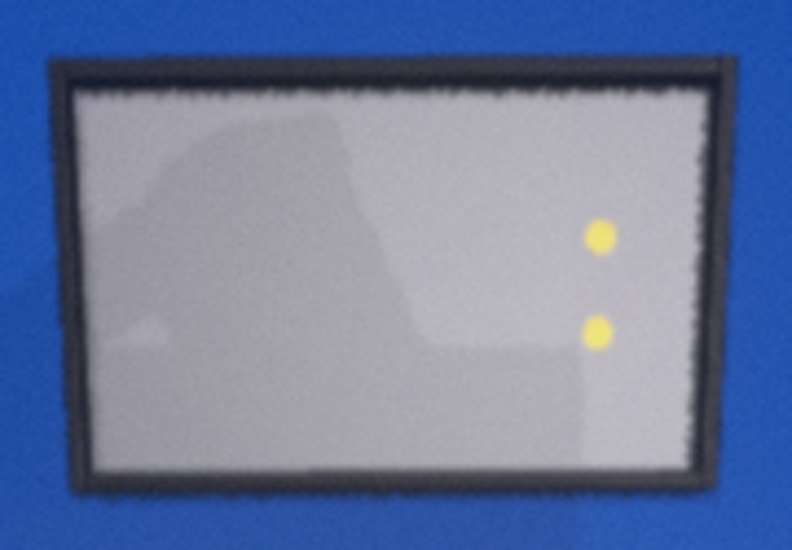

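Run:
```python
from h import *
import pickle
d=pickle.load(open("pics/w5.pkl","rb")); W=dict(K=d["K"],R=d["R"],t=d["t"])
f=lambda x,y:np.array((240+(x+.5)/4.4-.5,15+(y+.5)/4.4-.5))
o=[(W,f(*p),l) for p,l in [((50,60),(-.111,.066,.02)),((737,57),(.111,.066,.02)),((714,487),(.111,-.066,.02)),((72,490),(-.111,-.066,.02))]]
i=[(W,f(*p),l) for p,l in [((75,92),(-.105,.06,.006)),((712,90),(.105,.06,.006)),((690,471),(.105,-.06,.02)),((94,471),(-.105,-.06,.02))]]
for q in(o,i,o+i):
  x,r=fit(q,[.52,.27,-.37]);print(x,np.degrees(x[2]),r.round(1).tolist())
dx=x
s=[(W,np.array(p),l) for p,l in [((40,176.5),(-.1,.055,.05)),((538,176.5),(.1,.055,.05)),((509.5,409),(.1,-.055,.05)),((85,409.5),(-.1,-.055,.05))]]
z=.47598-.0739
x,r=fit(s,[.45,.1,-.37],z);print("spk",x,np.degrees(x[2]),r.round(1).tolist())
# model pred: grasp handle at speaker (16,0) from w1
R=Ro.from_rotvec([-2.59802695,-1.7646414,.0030748]).as_matrix();print(R,"yaw y",np.degrees(np.arctan2(R[1,1],R[0,1])))
tcp=np.array([.46478,.11805]); 
R4=Ro.from_rotvec([1.62692,2.68662,-.0007]).as_matrix()
sp=np.array([.50697,-.16087]);rel=R4[:2,:2].T@(sp-[.5218,-.1545]);print("rel w1",rel)
rel2=R[:2,:2].T@(x[:2]-tcp);print("rel now",rel2)
print("tcp delta tool", R[:2,:2].T@(dx[:2]-x[:2]), "using w1 rel:",R[:2,:2].T@(dx[:2]-tcp)-rel)
```

```text
[ 0.52569433  0.27020569 -0.3750002 ] -21.48592852161005 [[-0.7, -0.3], [0.5, -0.3], [0.8, 0.5], [-0.6, 0.3]]
[ 0.5255726   0.27029609 -0.37763852] -21.637093261638974 [[-0.1, -0.2], [-0.2, 0.1], [2.3, 0.2], [-2.0, 0.2]]
[ 0.52563311  0.27025069 -0.37621726] -21.555661259379217 [[-0.7, -0.5], [0.5, -0.2], [0.7, 0.6], [-0.7, 0.2], [-0.1, -0.1], [-0.2, -0.0], [2.4, 0.1], [-1.9, 0.3]]
spk [ 0.45101124  0.12540383 -0.37487502] -21.47875646832527 [[-0.1, 0.5], [1.3, -0.8], [-4.9, -0.2], [3.5, -0.5]]
[[ 3.68601232e-01  9.29585135e-01 -2.14669319e-03]
 [ 9.29586971e-01 -3.68602710e-01 -3.24386587e-04]
 [-1.09282187e-03 -1.87596872e-03 -9.99997643e-01]] yaw y -21.629508521451854
rel w1 [ 0.00122692 -0.01609349]
rel now [ 0.00176084 -0.01550987]
tcp delta tool [0.16215347 0.01597643] using w1 rel: [0.16268739 0.01656005]
```

move_arm --pt "3 0.4 3 0 0.8" --pt "7 0.8 7 0 0.8" --pt "11 1.2 11 0 0.8" --pt "14 1.6 15 0 0.8" --pt "16.2 1.6 18 0 0.8"

```text
t: 7.55
tool_pos: [0.5391, 0.2638, 0.2937]
tool_rot: [-2.597, -1.766, 0.006]
contact_force: [0.2, -0.6, -6.9]
opening: 0.013
```

move_arm --pt "0 0 3 0 0.8" --pt "0 0 7 0 0.8" --pt "0 0 11 0 0.8" --pt "0 0 14.5 0 0.8" --pt "0 0 16.5 0 0.8"

```text
t: 8.18
tool_pos: [0.5379, 0.2625, 0.1291]
tool_rot: [-2.598, -1.765, 0.007]
contact_force: [0.7, -0.1, -7.2]
opening: 0.0134
```

move_arm --pt "0 0 0 0 0.8" --pt "0 0 0 0 0.8" --pt "0 0 0 0 0.8"

```text
t: 8.55
tool_pos: [0.5406, 0.2638, 0.1347]
tool_rot: [2.597, 1.765, 0.006]
contact_force: [-0.4, -0.2, -7.6]
opening: 0.0132
```

```bash
python3 snap.py wrist:w6 top:t6 scene:s6
python3 - <<'E'
import cv2,numpy as np
a=cv2.imread("pics/t6.png")[180:290,170:290];b=cv2.imread("pics/s6.png")[200:300,350:470]
a=cv2.resize(a,(480,440),interpolation=cv2.INTER_CUBIC);b=cv2.resize(b,(528,440),interpolation=cv2.INTER_CUBIC)
cv2.imwrite("pics/m6.png",np.hstack([a,b])[:,:800])
E
```

```text
8.7 [0.53988415 0.26359178 0.13363092] [2.59775247 1.76570638 0.00318943] [ 0.33   0.091  1.77  -0.     1.278  0.707] [-0.59  0.25 -6.19] 0.012926655608131802
```

View pics/w6.png

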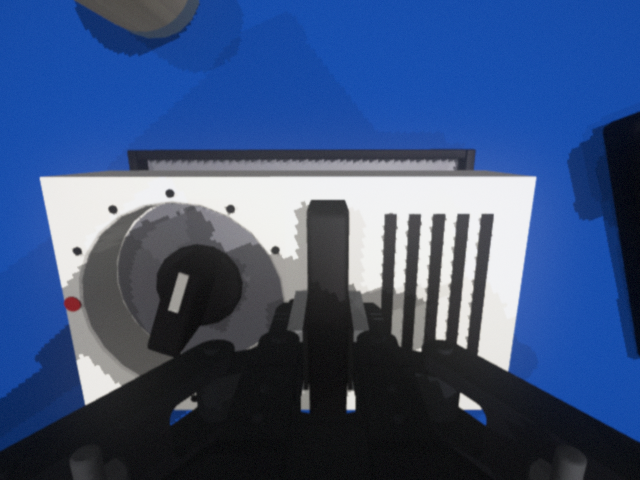

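View pics/m6.png

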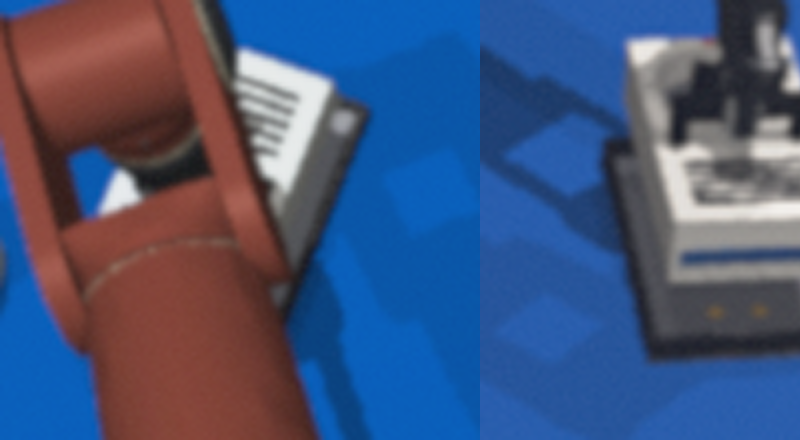

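Run:
```python
from h import *
import pickle
d=pickle.load(open("pics/w6.pkl","rb")); W=dict(K=d["K"],R=d["R"],t=d["t"])
o=[(W,np.array(p),l) for p,l in [((127.5,150.5),(-.111,.066,.02)),((475.5,149.5),(.111,.066,.02))]]
x,r=fit(o,[.52,.27,-.37]);print(x,np.degrees(x[2]),r.round(1).tolist())
s=[(W,np.array(p),l) for p,l in [((40,177),(-.1,.055,.05)),((536,177),(.1,.055,.05))]]
y,r=fit(s,[.52,.27,-.37],.1336-.0739);print("spk",y,np.degrees(y[2]),r.round(1).tolist())
R=Ro.from_rotvec([2.59775,1.7657,.0032]).as_matrix()
tcp=np.array([.53988,.26359])
print("delta tool",R[:2,:2].T@(x[:2]-y[:2]),"w1rel",R[:2,:2].T@(x[:2]-tcp)-[.00123,-.0161], "w5dock",R[:2,:2].T@(np.array([.52563,.27025])-tcp)-[.00123,-.0161])
```

```text
[ 0.5259291   0.27026053 -0.37465606] -21.46621128580262 [[-0.9, 0.1], [0.9, 0.1]]
spk [ 0.5264148   0.27115848 -0.37787624] -21.65071390742717 [[1.4, -0.3], [-1.4, -0.2]]
delta tool [-0.00101367 -0.00012117] w1rel [-0.00016135  0.00067337] w5dock [-0.00028121  0.00039913]
```

Alignment is within about 1 mm. Descending, slowly at the end.

move_arm --pt "-0.05 0 1 0 0.8" --pt "-0.05 0 2 0 0.8" --pt "-0.05 0 3 0 0.8" --pt "-0.05 0 3.7 0 0.8" --pt "-0.05 0 4.2 0 0.8"

```text
t: 9.32
tool_pos: [0.5388, 0.2628, 0.0895]
tool_rot: [-2.598, -1.766, 0.001]
contact_force: [-0.0, 0.1, -6.6]
opening: 0.0129
```

move_arm --pt "0 0 0.2 0 0.8" --pt "0 0 0.4 0 0.8" --pt "0 0 0.5 0 0.8" --pt "0 0 0.6 0 0.8" --pt "0 0 0.7 0 0.8"

```text
t: 9.95
tool_pos: [0.5392, 0.2629, 0.0834]
tool_rot: [2.598, 1.766, 0.001]
contact_force: [0.6, 0.5, -6.8]
opening: 0.0131
```

move_arm --pt "0 0 0.1 0 0.8" --pt "0 0 0.2 0 0.8" --pt "0 0 0.25 0 0.8" --pt "0 0 0.3 0 0.8" --pt "0 0 0.3 0 0.8"

```text
t: 10.58
tool_pos: [0.5391, 0.2629, 0.0804]
tool_rot: [2.598, 1.766, 0.0]
contact_force: [-0.7, 0.5, -6.5]
opening: 0.0133
```

move_arm --pt "0 0 0.05 0 0.8" --pt "0 0 0.1 0 0.8" --pt "0 0 0.1 0 0.8"

```text
t: 10.95
tool_pos: [0.5391, 0.2628, 0.0801]
tool_rot: [2.598, 1.766, -0.001]
contact_force: [-4.7, -3.7, 1.7]
opening: 0.0132
```

```bash
python3 snap.py wrist:w7
```

```text
11.0 [0.53911951 0.26277514 0.08012348] [ 2.59808713e+00  1.76589870e+00 -5.36347757e-04] [ 0.33   0.154  1.8   -0.     1.188  0.707] [-5.56 -2.9   1.93] 0.013175731636961176
```

View pics/w7.png

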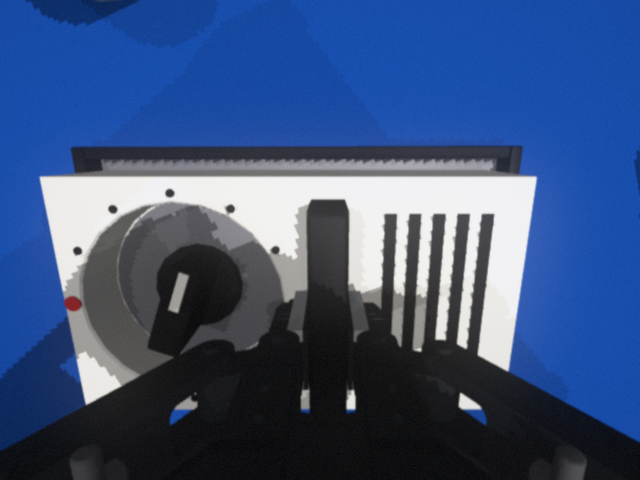

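The load has transferred at the expected height, and the walls show evenly around the speaker. I'll release and rise.

move_arm --pt "0 0 0 0 1.5" --pt "0 0 0 0 3" --pt "0 0 0 0 4" --pt "0 0 0 0 4" --pt "0 0 -2 0 4"

```text
t: 11.62
tool_pos: [0.5377, 0.2624, 0.0981]
tool_rot: [-2.597, -1.765, 0.006]
contact_force: [0.5, -0.5, 0.2]
opening: 0.0404
```

move_arm --pt "-1.5 -1 -4 0 4" --pt "-3 -2 -8 0 4" --pt "-5 -3 -12 0 4" --pt "-7 -3 -14 0 4" --pt "-7 -3 -14 0 4"

```text
t: 12.25
tool_pos: [0.4866, 0.2087, 0.2434]
tool_rot: [2.597, 1.763, 0.011]
contact_force: [0.2, -0.2, 0.8]
opening: 0.04
```

move_arm --pt "0 0 0 0 4" --pt "0 0 0 0 4"

```text
t: 12.5
tool_pos: [0.485, 0.2091, 0.2379]
tool_rot: [-2.597, -1.766, 0.004]
contact_force: [0.7, -0.5, -0.2]
opening: 0.0401
```

```bash
python3 snap.py wrist:w8
```

```text
12.55 [0.48499391 0.20908388 0.23785696] [-2.5971403  -1.76596084  0.00361843] [ 0.266 -0.173  1.846  0.     1.471  0.642] [-0.07 -0.45 -0.58] 0.04003902955303222
```

View pics/w8.png

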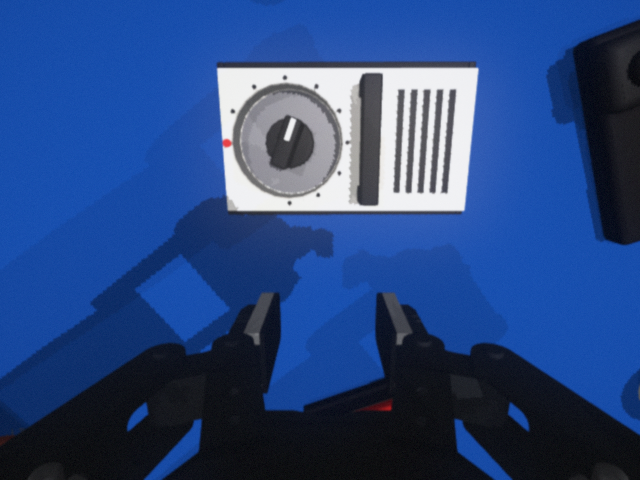

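Released. The speaker sits flat in the dock, with corners at (218,68), (478,68), (464,211) and (228,211). I'll zoom in on the knob.

Run:
```python
import cv2
im=cv2.imread("pics/w8.png")
cv2.imwrite("pics/w8c.png",cv2.resize(im[78:208,215:355],None,fx=4.4,fy=4.4,interpolation=cv2.INTER_CUBIC))
```

```text
(no output)
```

View pics/w8c.png

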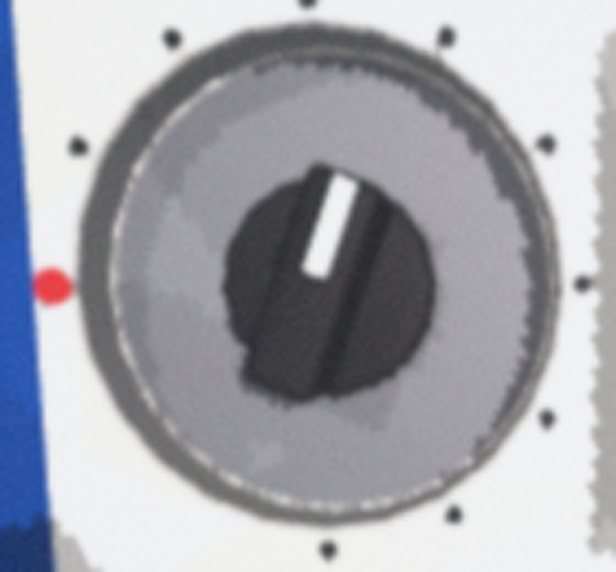

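Run:
```python
from h import *
import pickle
d=pickle.load(open("pics/w8.pkl","rb")); W=dict(K=d["K"],R=d["R"],t=d["t"])
f=lambda x,y:np.array((215+(x+.5)/4.4-.5,78+(y+.5)/4.4-.5))
a,b=[back(W,f(*p),.0675) for p in((316,274),(343,178))]
ang=np.degrees(np.arctan2(b[1]-a[1],b[0]-a[0]))
s=[(W,np.array(p),l) for p,l in [((217.5,68),(-.1,.055,.05)),((478,67.5),(.1,.055,.05)),((464,211),(.1,-.055,.05)),((228,211),(-.1,-.055,.05))]]
y,r=fit(s,[.52,.27,-.37],.006);yd=np.degrees(y[2]);print("spk",y,yd,r.round(1).tolist())
q=(180+yd-ang);print("pointer ang",ang,"q deg",q)
ax=y[:2]-.048*np.array([np.cos(y[2]),np.sin(y[2])]);print("knob axis",ax,"ptr",a[:2],b[:2])
R=Ro.from_rotvec([-2.5971403,-1.76596084,.00361843]).as_matrix()
ty=np.degrees(np.arctan2(R[1,1],R[0,1]));print("tool y yaw",ty,"target",ang-90,"or",ang+90)
print("delta tool",R[:2,:2].T@(ax-[.48499,.20908]))
```

```text
spk [ 0.52501179  0.26977813 -0.37610501] -21.549229698989556 [[-0.1, 0.5], [0.2, 0.6], [0.1, -0.7], [-0.1, -0.5]]
pointer ang 50.478598005488244 q deg 107.9721722955222
knob axis [0.48036688 0.28740856] ptr [0.48177485 0.28917072] [0.49246643 0.30213077]
tool y yaw -21.57153066015686 target -39.521401994511756 or 140.47859800548824
delta tool [ 0.07114265 -0.03309772]
```

Knob angle is about 108° and its axis is at (0.480, 0.287). I'll go above it with the jaws turned across the bar.

move_arm --pt "2 -1 0 6 4" --pt "4 -2 1 12 4" --pt "6 -3 3 18 4" --pt "7.1 -3.3 7 18 4" --pt "7.1 -3.3 11 18 4"

```text
t: 13.18
tool_pos: [0.4806, 0.2881, 0.1275]
tool_rot: [-2.841, -1.34, 0.001]
contact_force: [1.4, -0.9, -0.3]
opening: 0.0403
```

move_arm --pt "0 0 0 0 4" --pt "0 0 0 0 4" --pt "0 0 0 0 4"

```text
t: 13.55
tool_pos: [0.4823, 0.2875, 0.1318]
tool_rot: [2.843, 1.337, 0.006]
contact_force: [1.0, -0.5, -0.5]
opening: 0.0401
```

```bash
python3 snap.py wrist:w9
```

```text
13.6 [0.48218554 0.28747053 0.13164708] [2.84257436 1.33743117 0.00599707] [4.050e-01 1.000e-03 1.867e+00 0.000e+00 1.270e+00 1.096e+00] [-0.19 -0.56  0.7 ] 0.040119531060482896
```

View pics/w9.png

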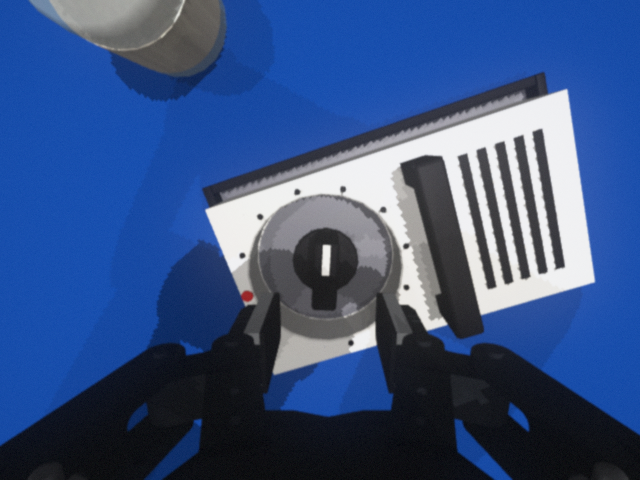

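The bar is upright at column 326 and the jaws are centred at 328, so they are aligned. Descending into the recess and gripping.

move_arm --pt "-0.1 -0.1 2 0 4" --pt "-0.1 -0.1 4 0 4" --pt "-0.1 -0.1 5.5 0 4" --pt "-0.1 -0.1 6.4 0 4" --pt "-0.1 -0.1 6.4 0 4"

```text
t: 14.22
tool_pos: [0.4788, 0.2866, 0.0641]
tool_rot: [-2.842, -1.338, 0.003]
contact_force: [-0.4, -0.4, 0.4]
opening: 0.0398
```

move_arm --pt "0 0 0.3 0 4" --pt "0 0 0.5 0 4" --pt "0 0 0.5 0 4"

```text
t: 14.6
tool_pos: [0.4796, 0.2869, 0.0605]
tool_rot: [2.843, 1.338, 0.001]
contact_force: [-0.3, 0.1, -0.2]
opening: 0.0396
```

```bash
python3 snap.py wrist:w10
```

```text
14.65 [0.47959977 0.28693523 0.06056707] [2.84249992e+00 1.33778433e+00 7.30548277e-04] [ 0.406  0.09   1.908 -0.     1.143  1.097] [-0.09 -0.37  0.08] 0.04026904550561799
```

View pics/w10.png

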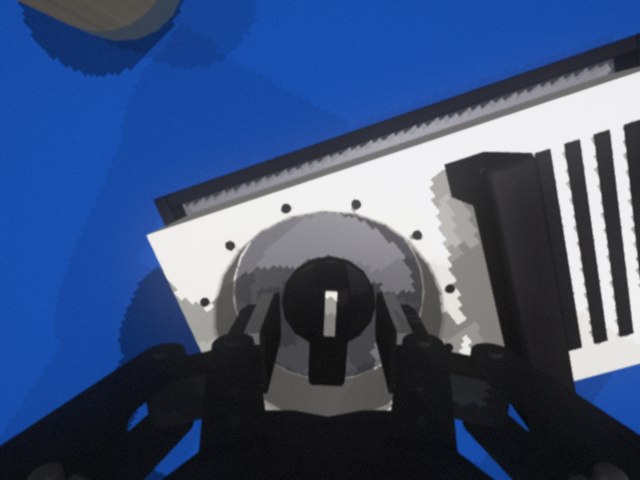

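move_arm --pt "0.1 0 0 0 2.5" --pt "0.1 0 0 0 1" --pt "0.1 0 0 0 0.8" --pt "0.1 0 0 0 0.8" --pt "0.1 0 0 0 0.8" --newtons 40

```text
t: 15.28
tool_pos: [0.4805, 0.2877, 0.0607]
tool_rot: [2.842, 1.338, 0.001]
contact_force: [1.7, -0.7, 2.5]
opening: 0.0129
```

move_arm --pt "0 0 0 -5 0.8" --pt "0 0 0 -11 0.8" --pt "0 0 0 -17 0.8" --pt "0 0 0 -23 0.8" --pt "0 0 0 -29 0.8"

```text
t: 15.9
tool_pos: [0.4801, 0.2879, 0.0607]
tool_rot: [-2.413, -2.01, -0.0]
contact_force: [-0.7, 0.8, 3.4]
opening: 0.0133
```

```bash
python3 snap.py wrist:w11; python3 -c "
from station import sensors;print(sensors.get_obs()['wrist_torque'])"
```

```text
15.95 [0.48007695 0.28791436 0.06067852] [-2.41117523e+00 -2.01309161e+00 -4.30143150e-04] [4.070e-01 9.200e-02 1.905e+00 1.000e-03 1.144e+00 5.860e-01] [-0.25  0.83  2.95] 0.013038171363675103
[-0.00294519  0.07784963  0.03638597]
```

View pics/w11.png

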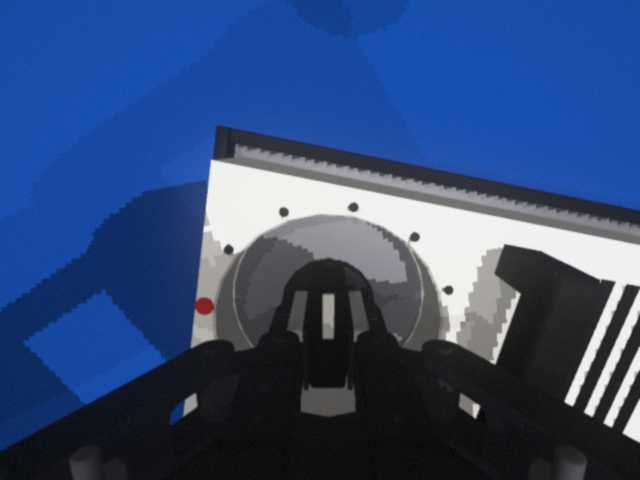

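The knob follows the gripper (pointer still centred at column 328) and the wrist torque matches friction. Continuing.

move_arm --pt "0 0 0 -7 0.8" --pt "0 0 0 -14 0.8" --pt "0 0 0 -21 0.8" --pt "0 0 0 -28 0.8" --pt "0 0 0 -35 0.8"

```text
t: 16.58
tool_pos: [0.4795, 0.2878, 0.0607]
tool_rot: [-1.698, -2.642, 0.001]
contact_force: [-1.6, -0.0, 4.9]
opening: 0.0132
```

move_arm --pt "0 0 0 -7 0.8" --pt "0 0 0 -14 0.8" --pt "0 0 0 -21 0.8" --pt "0 0 0 -28 0.8" --pt "0 0 0 -34 0.8"

```text
t: 17.2
tool_pos: [0.4791, 0.2875, 0.0606]
tool_rot: [-0.851, -3.021, 0.003]
contact_force: [-4.8, -2.2, 7.6]
opening: 0.0134
```

```bash
cat > y.py <<'E'
from station import sensors
from scipy.spatial.transform import Rotation as Ro
import numpy as np
o=sensors.get_obs();R=Ro.from_rotvec(o["tool_rot"]).as_matrix()
print(o["t"],"yaw",np.degrees(np.arctan2(R[1,1],R[0,1])),o["wrist_torque"],o["contact_force"],o["opening"],o["tool_pos"])
E
python3 snap.py wrist:w12;python3 y.py
```

```text
17.25 [0.47905296 0.28747697 0.06063181] [-8.47522308e-01 -3.02233965e+00  2.63890731e-03] [ 0.407  0.091  1.906  0.     1.147 -0.617] [-4.34 -2.6   6.32] 0.013133855000332114
17.25 yaw 58.671100810434034 [-0.25556532  0.71992439  0.07525357] [-4.33974443 -2.595747    6.32129023] 0.013133855000332114 [0.47905296 0.28747697 0.06063181]
```

View pics/w12.png

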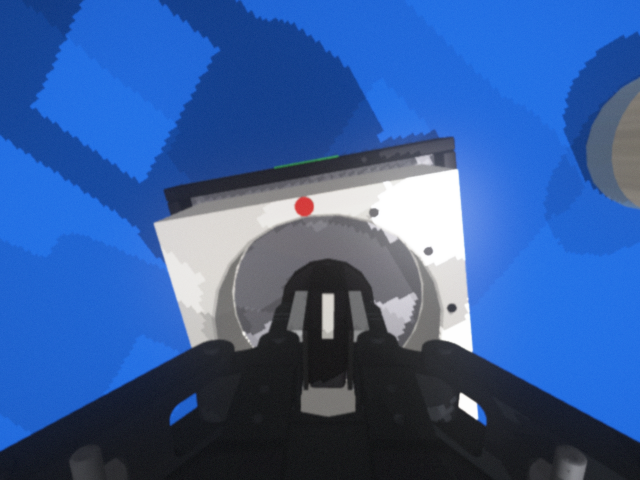

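About 10° remains. I'll approach the stop in small steps while watching the torque.

move_arm --pt "0 0 0 -3 0.8" --pt "0 0 0 -6 0.8" --pt "0 0 0 -8 0.8" --pt "0 0 0 -9 0.8" --pt "0 0 0 -9 0.8"

```text
t: 17.88
tool_pos: [0.479, 0.2873, 0.0606]
tool_rot: [-0.617, -3.078, 0.003]
contact_force: [-4.8, -2.3, 6.7]
opening: 0.0136
```

```bash
python3 y.py
```

```text
17.875 yaw 67.33901117678941 [-0.32634788  0.77588651 -0.00542764] [-4.78182667 -2.30817389  6.71966248] 0.013624717056643913 [0.47901568 0.28733881 0.0606424 ]
```

move_arm --pt "0 0 0 -1 0.8" --pt "0 0 0 -2 0.8" --pt "0 0 0 -2 0.8"

```text
t: 18.25
tool_pos: [0.479, 0.2873, 0.0607]
tool_rot: [-0.564, -3.088, 0.003]
contact_force: [-5.2, -2.4, 7.1]
opening: 0.0131
```

```bash
python3 y.py
```

```text
18.25 yaw 69.30758572755285 [-0.31796298  0.78427009 -0.18553822] [-5.19217171 -2.43261992  7.06615987] 0.013064519854024483 [0.47900779 0.28733618 0.06067268]
```

move_arm --pt "0 0 0 -1 0.8" --pt "0 0 0 -2 0.8" --pt "0 0 0 -2 0.8"

```text
t: 18.62
tool_pos: [0.4795, 0.2872, 0.0606]
tool_rot: [-0.511, -3.098, 0.002]
contact_force: [-3.8, -3.0, 5.4]
opening: 0.0134
```

```bash
python3 y.py; python3 snap.py wrist:w13
```

```text
18.625 yaw 71.25180732887897 [-0.42663349  0.44385818 -0.45567281] [-3.80525754 -2.97640868  5.42789153] 0.013389024628063531 [0.47947337 0.28718267 0.06064604]
18.675 [0.47948812 0.28719072 0.06066245] [-5.11601142e-01 -3.09769709e+00  2.19738970e-03] [ 0.407  0.091  1.906 -0.     1.147 -0.837] [-2.7  -2.46  6.31] 0.013196035757733815
```

View pics/w13.png

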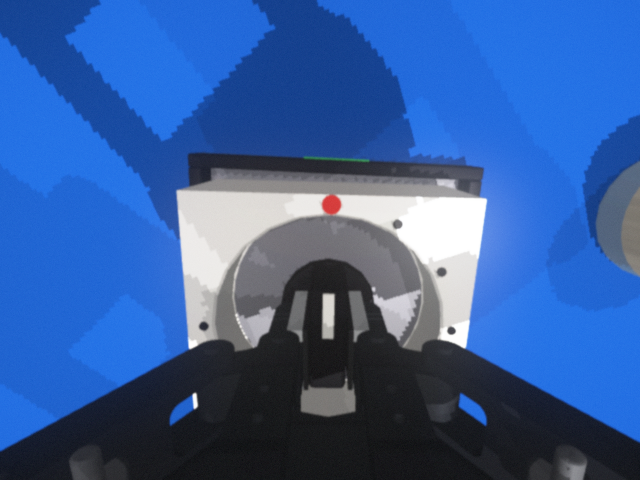

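The torque has risen to 0.46 N m, so the knob is at the stop, and the pointer faces the red dot. Releasing and rising.

move_arm --pt "0 0 0 0 1.6" --pt "0 0 0 0 2.8" --pt "0 0 0 0 4" --pt "0 0 0 0 4" --pt "0 0 -1.5 0 4"

```text
t: 19.3
tool_pos: [0.479, 0.2872, 0.0744]
tool_rot: [-0.507, -3.098, 0.003]
contact_force: [-0.4, -0.1, 0.4]
opening: 0.0398
```

move_arm --pt "0 0 -4 0 4" --pt "0 0 -8 0 4" --pt "0 0 -12 0 4" --pt "-3 0 -15 0 4" --pt "-6 0 -17 0 4"

```text
t: 19.92
tool_pos: [0.5382, 0.2687, 0.2492]
tool_rot: [0.506, 3.097, 0.004]
contact_force: [-0.8, -0.5, 0.6]
opening: 0.0404
```

move_arm --pt "0 0 0 0 4" --pt "0 0 0 0 4" --pt "0 0 0 0 4"

```text
t: 20.3
tool_pos: [0.5357, 0.2686, 0.2442]
tool_rot: [-0.506, -3.099, 0.001]
contact_force: [-1.4, -0.1, 0.2]
opening: 0.04
```

```bash
python3 snap.py wrist:w14 scene:s14 top:t14
```

```text
20.45 [0.53612659 0.26865556 0.2445199 ] [-5.06429250e-01 -3.09924694e+00  9.99170928e-04] [ 0.34  -0.004  1.677  0.     1.47  -0.906] [0.22 1.44 0.54] 0.040018510284175086
```

View pics/w14.png

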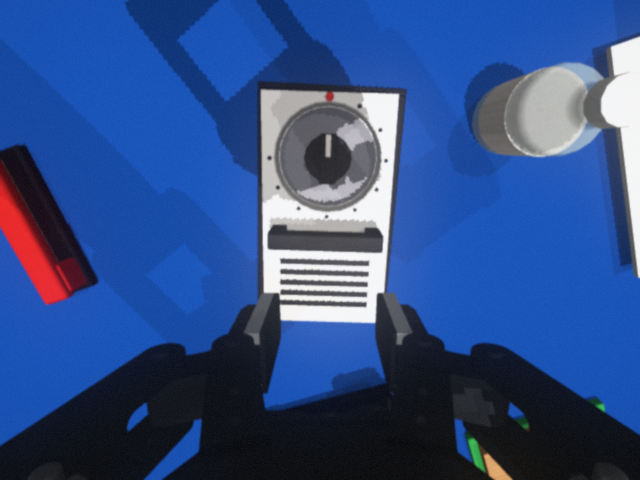

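View pics/s14.png

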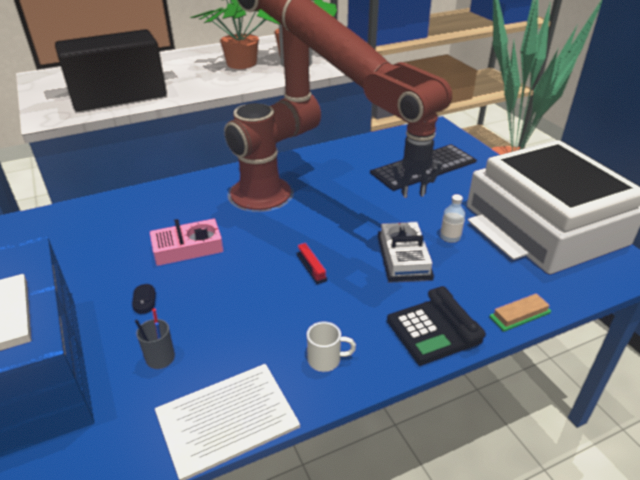

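The speaker is in the dock, the bar is along its length with the pointer at the red dot (330,97), and the bystanders haven't moved. I'll check the angle numerically.

Run:
```python
import cv2
im=cv2.imread("pics/w14.png")
cv2.imwrite("pics/w14c.png",cv2.resize(im[75:335,245:420],None,fx=2.3,fy=2.3,interpolation=cv2.INTER_CUBIC))
cv2.imwrite("pics/w14k.png",cv2.resize(im[80:220,260:400],None,fx=4.2,fy=4.2,interpolation=cv2.INTER_CUBIC))
```

```text
(no output)
```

View pics/w14c.png

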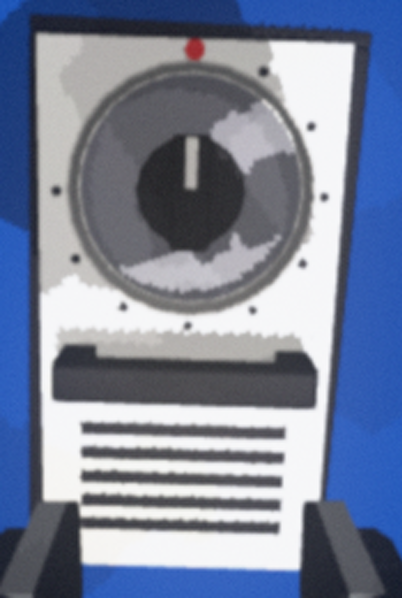

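View pics/w14k.png

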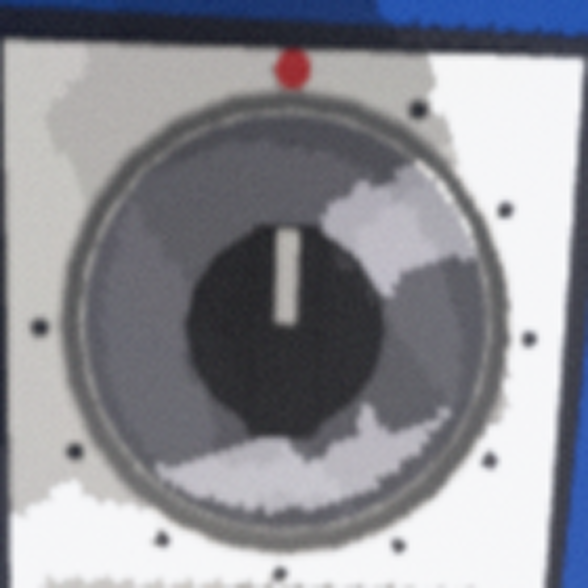

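Run:
```python
from h import *
import pickle
d=pickle.load(open("pics/w14.pkl","rb")); W=dict(K=d["K"],R=d["R"],t=d["t"])
f=lambda x,y:np.array((245+(x+.5)/2.3-.5,75+(y+.5)/2.3-.5))
k=lambda x,y:np.array((260+(x+.5)/4.2-.5,80+(y+.5)/4.2-.5))
a,b=[back(W,k(*p),.0675) for p in((285,324),(288,230))]
ang=np.degrees(np.arctan2(b[1]-a[1],b[0]-a[0]))
s=[(W,f(*p),l) for p,l in [((35,34),(-.1,-.055,.05)),((356,42),(-.1,.055,.05)),((53,377),(.023,-.046,.068)),((317,382),(.023,.046,.068))][:2]]
y,r=fit(s,[.52,.27,-.37],.006);yd=np.degrees(y[2])
print(y,yd,r.round(1).tolist(),ang,"q",(180+yd-ang)%360)
dt=back(W,k(293,70),.056); ax=y[:2]-.048*np.array([np.cos(y[2]),np.sin(y[2])]);print("dot dir",np.degrees(np.arctan2(dt[1]-ax[1],dt[0]-ax[0])),"line angle")
```

```text
[ 0.5258513   0.27203207 -0.34783258] -19.929338669361982 [[0.7, -0.0], [-0.7, -0.0]] 159.51833442329502 q 0.5523269073430015
dot dir 160.33669808868422 line angle
```

The knob measures 0.5° from off, within measurement error, and the speaker is flat in the dock. The gripper is clear, so I'm handing in.

```bash
python3 -c "
from station import order;print(order.finish_job())"
```

```text
the job is handed in; nothing more can be done
None
```

The white speaker is flat in its dock and its knob is turned to the off stop. I handed the job in at about 20.5 s of the 67 s allowed.

- **Speaker:** I lifted it by the handle, carried it over the stapler and turned it to match the dock. I lowered it until the floor took its weight at the expected height, then let go.
- **Knob:** it started at about 108° (1.88 rad), and one grip anticlockwise took it all the way. At the stop the wrist torque rose to about 0.46 N m, against 0.05 N m of friction.
- **Last checks:** in the final wrist picture the pointer faces the red dot and measures about 0.5° from off, which is within reading error. The scene picture shows the bystanders where they stood and the gripper clear.
- **One small change:** pushing against the stop turned the speaker about 1.6° within the dock's play. It still lies inside the walls.

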